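# Dress a sample panel's edge, then hold a spring clip open astride it

### The arm

A 7-joint arm with a two-finger parallel gripper is mounted at the origin on a cart in front of the work surface, level with it; the furniture and walls round the work are solid. World frame = base frame: x ahead of the robot, y to its left, z up, the work surface at z = 0. Lengths are in m, angles in rad, forces in N, time in s.
With the tool pointing down it reaches from about 0.425 to 1.025 m from the base axis. Payload 9.4 kg.
Tool frame: the origin (TCP) lies on the front face of the gripper's body, between the roots of the fingers; the fingertips stand 73 mm ahead of it and the grasp point (between the pads) lies 54 mm ahead of it (arm.finger_overhang is the distance from the TCP to the fingertips, in m); x points along the fingers, y is the direction in which the jaws open and shut, and the axes are right-handed (so a half turn about x gives the same grasp; the last joint's range is limited). The gripper opens to 85 mm and grips with 20 to 120 N. Pads are 22 mm wide; open, the fingers measure 114 mm over their backs; the gripper's body (76 mm by 85 mm) begins 54 mm behind the grasp point. The pads swing forward as they close: fully open they stand 13 mm farther back than shut.
Start: joints at [-0.077, 0.599, -0.003, 1.599, 0.002, 0.943, -0.08], TCP at [0.725, -0, 0.304] pointing down, gripper open.
Joint ranges: [-2.57, 2.57], [-0.35, 1.97], [-1.29, 1.29], [0.11, 2.56], [-1.05, 4.19], [0.11, 1.86], [-2.63, 2.63]. Speed limits (rad/s): [2.22, 2.22, 3.01, 3.01, 3.14, 3.14, 3.14].

### API

Orientations are given as a unit quaternion [w, x, y, z].
In Python, from cell import arm gives the robot as it stands. Calls block until the motion is done:
- arm.move_ptp(position, orientation): joint-space move of the TCP to a pose.
- arm.move_straight(position, ori=None, vel=0.15, f_stop=None): straight line of the TCP; ori=None keeps the orientation; vel is the mean speed in m/s. With f_stop (N) it stops when the force on the tool has changed by that much, and returns True; else False.
- arm.move_j(angles): joint-space move.
- arm.gripper_open() and arm.grab(): open the fingers fully, or close them until they stop; the grip force is fixed at half the most.
- arm.dwell(seconds).
- arm.ik(position, orientation): joint angles nearest the present ones, or None.
- arm.grab_frame(name): name is "scene" or "side" or "wrist"; returns the picture (384x512x3 uint8, red, green, blue); there is no depth.
- arm.camera_model(name): a dict with "K" (3x3 intrinsics, pixels), "R" (3x3) and "t" (3): a world point X has camera coordinates R X + t; the wrist camera has in their place "tool_from_camera" (4x4, takes a point from camera to tool coordinates, whose origin is the TCP and whose axes are the tool frame's). Camera axes: x right, y down, z forward; pixel columns grow to the right and rows downward; lengths in m; the calibration is good to about 2 mm. A picture is of the moment at which its call begins: read the wrist's pose just before it. camera_model takes no time and is no camera call.
A pose or a line that the arm cannot do raises arm.Unreachable and nothing moves.
- arm.finish_job(): hands the job in, once; it reports no verdict.
Readings, each from a call of its own:
- arm.current_clock(): time.
- arm.current_joint_positions(): joint angles.
- arm.current_dq(): joint speeds.
- arm.current_effort(): joint torques, N m.
- arm.current_tcp_pos(): TCP position.
- arm.current_tool_rot(): TCP orientation.
- arm.current_contact_force(): force on the tool from outside, world axes, zero at the start.
- arm.current_torque(): the same for the moment, N m.
- arm.current_gripper_width(): finger opening in m.
Only numpy, scipy, OpenCV 4.12 (cv2) and the standard library are available. Lean on these libraries where they do the work, as an engineer would, in place of code of your own. Each camera call takes 0.05 s, during which the arm holds its last target.

### The job

Dress the upper edge of the wide bare-metal sample panel: rest the foam-soled sanding block on it, press lightly and rub from the panel's left end to its right end (as the robot sees it) without easing off, then stand the block back on the worktop on its sole. Then pinch the two levers of the steel letter clip to take it off the narrow white panel, and finish holding it pinched wide open astride the middle of the dressed edge, square to it, one jaw hanging at least 5 mm down on either side and the clip touching nothing of the panel, so that a label can be slipped in: keep hold of it and do not let it shut. Leave the other things on the worktop where they are.

Things in the scene. Friction and masses are not known exactly. Their poses are not given: they have to be found in the camera images.
- wide_edge (a point): middle of the upper edge of the wide bare aluminium sample panel, 115 mm above the worktop. The panel is upright, 150 mm long (along y) and 3 mm thick (along x); z is up. It is clamped in a low stand (foot 72 x 170 mm, 32 mm high) fixed to the worktop. It faces the robot, turned up to 20 degrees; y points to its left end as the robot sees it.
- narrow_edge (a point): middle of the upper edge of the finished narrow white panel on which the clip sits at the start, also 115 mm above the worktop, 90 mm long along y and 3 mm thick along x, in the same kind of fixed stand (72 x 110 mm foot).
- clip_pin (a point): middle of the hinge pin of the steel letter clip (75 g, 50 mm wide along y, the pin). It sits on the narrow panel's edge, pin 5 mm above it. Two jaws run 31 mm down from the pin; two flat finger levers, 34 mm wide, rise from 3 to 37 mm above it, leaning apart, 47 mm over their tips. Frame: the +x half's; z is up at the start, and leans by half the joint value once both levers are pinched.
- clip_jaw (a joint): opening of the clip: 0 as it sits on a 3 mm panel, 0.70 rad at its stop, lips about 24 mm apart. Pinch the levers along x about 25 mm above the pin: 5 N begins to open, 10 N opens fully; then the levers stand upright and parallel, 17 mm over the outside. A pinch of 20 to 30 N is good. It springs shut when let go.
- lip_a (a point): bottom end of the lip of the clip's +x jaw, middle of its width, 31 mm from the pin.
- lip_b (a point): the same on the other, -x jaw.
- block_center (a point): middle of the sanding block, half-way up: cork, 48 mm wide (x), 80 mm long (y), 46 mm high, 140 g, standing on its dark foam-backed abrasive sole on the worktop. Grasp it across the 48 mm, on the cork, which begins 11 mm below this point. The sole gives 6 mm at most: 2 N at first touch and 1.3 N more for each mm; 2 to 4 mm are right.
- tape_measure: bystander, to be left alone: tape measure, underside on the worktop (36 x 74 x 63 mm).
- masking_tape: bystander, to be left alone: roll of masking tape, underside on the worktop (96 mm across, 25 mm high).
- label_roll: bystander, to be left alone: label roll, underside on the worktop (69 mm across, 50 mm high).
- stapler: bystander, to be left alone: stapler, underside on the worktop (32 x 124 x 36 mm).
- small_clip: bystander, to be left alone: small black binder clip, underside on the worktop (35 x 32 x 27 mm).
- marker_blue: bystander, to be left alone: pen with the blue cap, underside on the worktop (18 x 131 x 20 mm).
- hex_key: bystander, to be left alone: hex key, underside on the worktop (33 x 91 x 4 mm).
There are look-alikes about, which are no part of the job. Leave any red look-alike of the part that bears clip_pin alone.

How it is judged:
By the outcome, as a careful person would: the job done as asked, in the order asked, and still so for the second after the job is handed in, while the arm keeps its last pose, push and grip.
It also fails if it takes over 64 s, if anything falls off the work surface, if the arm or the gripper's body presses on something with over 40 N, if the wrist force passes 120 N, or if a joint passes its speed limit or range.

## Working session

There is one attempt and no reset: what is moved stays moved. The work goes in short steps, each a Python script; the robot and the scene stay as the last script left them, time stands still between calls to the robot, and variables do not carry over. Pictures are saved under pics/ and viewed, and the job is handed in when it is done.

```bash
mkdir -p pics; ls
python3 - <<'E'
from cell import arm
import cv2,numpy as np
for n in ["scene","side","wrist"]:
    im=arm.grab_frame(n); cv2.imwrite(f"pics/{n}0.png",im[:,:,::-1])
    m=arm.camera_model(n); print(n,{k:np.round(v,4).tolist() for k,v in m.items()})
print(arm.current_clock(),arm.current_tcp_pos(),arm.current_tool_rot(),arm.finger_overhang, arm.current_gripper_width())
E
```

```text
pics
scene {'K': [[395.2835, 0.0, 252.6621], [0.0, 395.2835, 194.9864], [0.0, 0.0, 1.0]], 'R': [[0.7469, -0.6648, -0.0164], [-0.5043, -0.5502, -0.6655], [0.4334, 0.5053, -0.7462]], 't': [-0.3852, 0.3297, 0.8712]}
side {'K': [[376.6069, 0.0, 251.7508], [0.0, 376.6069, 198.5522], [0.0, 0.0, 1.0]], 'R': [[0.2804, 0.9598, -0.0145], [0.8298, -0.25, -0.4989], [-0.4824, 0.1279, -0.8665]], 't': [-0.11, -0.3925, 1.3117]}
wrist {'K': [[304.9846, 0.0, 257.8352], [0.0, 304.9846, 193.4012], [0.0, 0.0, 1.0]], 'tool_from_camera': [[0.0009, -0.2783, 0.9605, -0.0699], [1.0, -0.0004, -0.001, -0.0005], [0.0007, 0.9605, 0.2783, -0.07], [0.0, 0.0, 0.0, 1.0]]}
0.15 [ 7.24724744e-01 -5.46844418e-06  3.03214577e-01] [-0.49975986 -0.49965098 -0.50029253  0.50029628] 0.0726 0.08534671498247413
```

View pics/scene0.png

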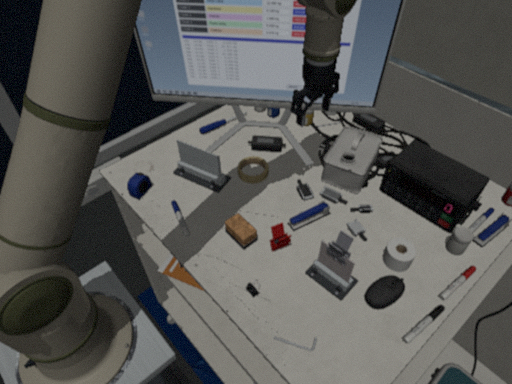

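View pics/side0.png

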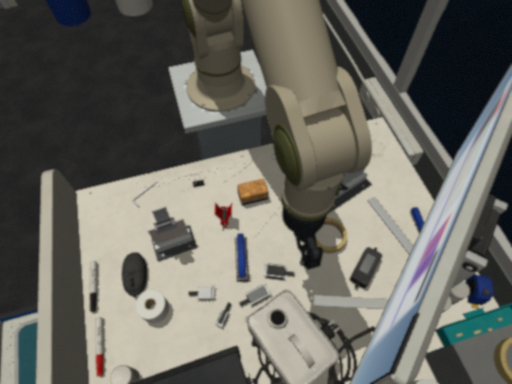

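View pics/wrist0.png

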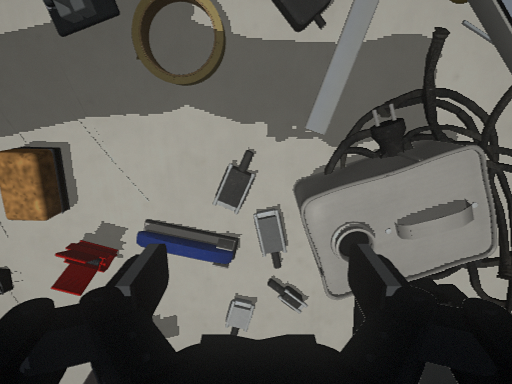

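Run:
```python
import cv2,numpy as np
s=cv2.imread("pics/scene0.png");d=cv2.imread("pics/side0.png")
f=lambda im,x,y:cv2.resize(im[y:y+75,x:x+100],None,fx=4,fy=4,interpolation=cv2.INTER_CUBIC)
a=np.vstack([np.hstack([f(s,150,130),f(s,285,225)]),np.hstack([f(d,130,195),f(d,310,140)])])
cv2.imwrite("pics/crop0.png",a)
```

```text
(no output)
```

View pics/crop0.png

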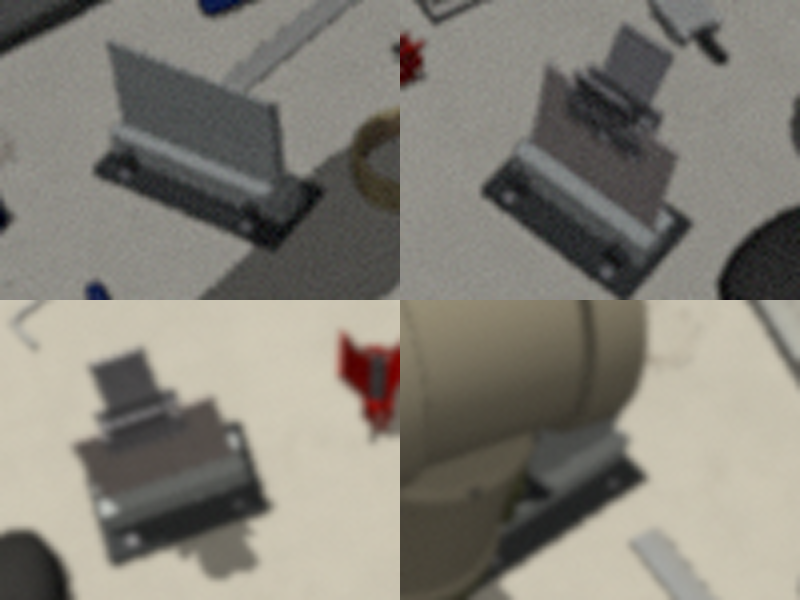

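```bash
cat > h.py <<'E'
import numpy as np,cv2
from scipy.spatial.transform import Rotation as Ro
from cell import arm
def rot(q): q=np.array(q); return Ro.from_quat([q[1],q[2],q[3],q[0]]).as_matrix()
def quat(M): q=Ro.from_matrix(M).as_quat(); return [q[3],q[0],q[1],q[2]]
def down(yaw):
    # tool x down, tool y (jaw) direction at angle yaw from world x
    y=np.array([np.cos(yaw),np.sin(yaw),0]);x=np.array([0,0,-1.]);return quat(np.c_[x,y,np.cross(x,y)])
def cam(n,pose=None):
    m=arm.camera_model(n)
    if n!="wrist": R=np.array(m["R"]);t=np.array(m["t"]);return np.array(m["K"]),R,-R.T@t
    p,q=pose; T=np.array(m["tool_from_camera"]);W=rot(q)
    return np.array(m["K"]),(W@T[:3,:3]).T,np.array(p)+W@T[:3,3]
def ray(c,uv):
    K,R,C=c; d=R.T@np.linalg.inv(K)@np.array([uv[0],uv[1],1.]);return C,d/np.linalg.norm(d)
def onz(c,uv,z):
    C,d=ray(c,uv);return C+d*(z-C[2])/d[2]
def proj(c,X):
    K,R,C=c;p=K@(R@(np.array(X)-C));return p[:2]/p[2]
def tri(obs):
    A=np.zeros((3,3));b=np.zeros(3)
    for c,uv in obs:
        C,d=ray(c,uv);P=np.eye(3)-np.outer(d,d);A+=P;b+=P@C
    X=np.linalg.solve(A,b);return X
def snap(n,f):
    pose=(np.array(arm.current_tcp_pos()),np.array(arm.current_tool_rot()))
    im=arm.grab_frame(n);cv2.imwrite(f"pics/{f}.png",im[:,:,::-1]);np.savez(f"pics/{f}.npz",p=pose[0],q=pose[1]);return im,cam(n,pose)
def load(f):
    z=np.load(f"pics/{f}.npz");return cam("wrist",(z["p"],z["q"]))
E
python3 - <<'E'
from h import *
s=cam("scene");d=cam("side")
print("wide ends",onz(s,(177.5,141),.115).round(3),onz(s,(219,157),.115).round(3))
print("narrow ends",onz(s,(322,242),.115).round(3),onz(s,(354,264),.115).round(3), onz(d,(150,306-195+195-0),.115).round(3))
print("narrow side",onz(d,(149,230.5),.115).round(3),onz(d,(183,220),.115).round(3))
print("block",onz(s,(241,226),.046).round(3),onz(d,(253,188),.046).round(3))
print("red",onz(s,(280,237),.015).round(3),onz(d,(223,215),.015).round(3))
print("tip lever",onz(s,(345,235),.157).round(3),onz(d,(160,212),.157).round(3))
print([a for a in dir(arm) if a[0]!='_'])
E
```

```text
wide ends [0.49  0.296 0.115] [0.536 0.161 0.115]
narrow ends [ 0.532 -0.223  0.115] [ 0.54  -0.309  0.115] [ 0.726 -0.327  0.115]
narrow side [ 0.544 -0.302  0.115] [ 0.54  -0.217  0.115]
block [ 0.457 -0.022  0.046] [ 0.461 -0.016  0.046]
red [ 0.524 -0.099  0.015] [ 0.502 -0.115  0.015]
tip lever [ 0.557 -0.261  0.157] [ 0.527 -0.262  0.157]
['Unreachable', 'camera_model', 'current_clock', 'current_contact_force', 'current_dq', 'current_effort', 'current_gripper_width', 'current_joint_positions', 'current_tcp_pos', 'current_tool_rot', 'current_torque', 'dwell', 'finger_overhang', 'finish_job', 'grab', 'grab_frame', 'gripper_open', 'ik', 'move_j', 'move_ptp', 'move_straight']
```

Run:
```python
from h import *
for f,p in [("wn",(.54,-.31,.33)),("ww",(.513,.17,.33)),("wb",(.46,-.05,.30))]:
    arm.move_ptp(p,down(0)); snap("wrist",f); print(f,arm.current_clock(),arm.current_tcp_pos().round(4))
snap("scene","s1");snap("side","d1")
```

```text
wn 1.5583 [ 0.5413 -0.3084  0.3298]
ww 3.3583 [0.5135 0.1689 0.33  ]
wb 4.3167 [ 0.461  -0.0488  0.3003]
```

View pics/wn.png

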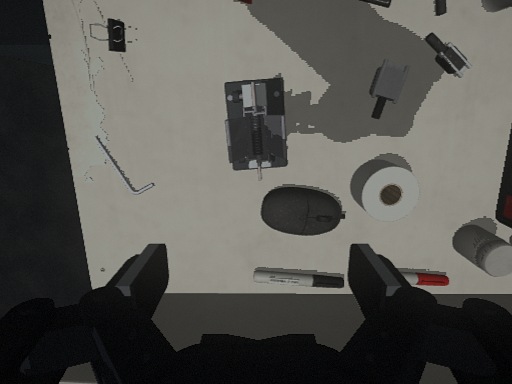

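View pics/ww.png

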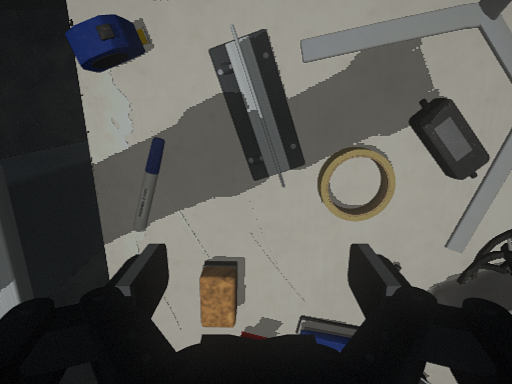

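View pics/wb.png

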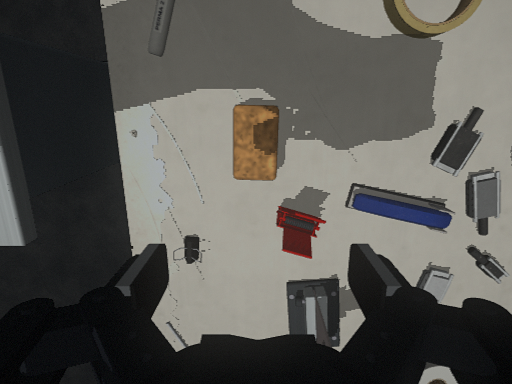

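View pics/d1.png

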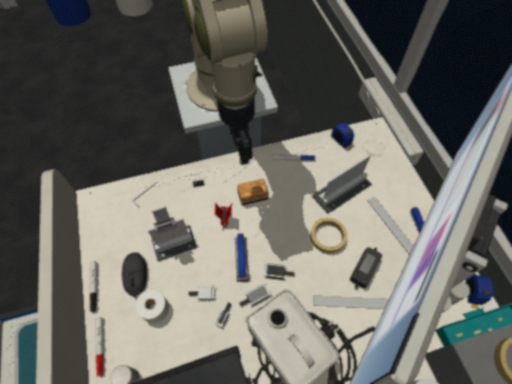

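Run:
```python
import cv2,numpy as np
f=lambda n,x,y,w,h,k:cv2.resize(cv2.imread(f"pics/{n}.png")[y:y+h,x:x+w],None,fx=k,fy=k,interpolation=cv2.INTER_CUBIC)
a=np.hstack([f("wn",215,70,80,120,5),f("ww",200,15,80*12//8,180,10/3)])
cv2.imwrite("pics/crop1.png",a)
cv2.imwrite("pics/crop2.png",f("wb",215,90,80,110,5))
```

```text
(no output)
```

View pics/crop1.png

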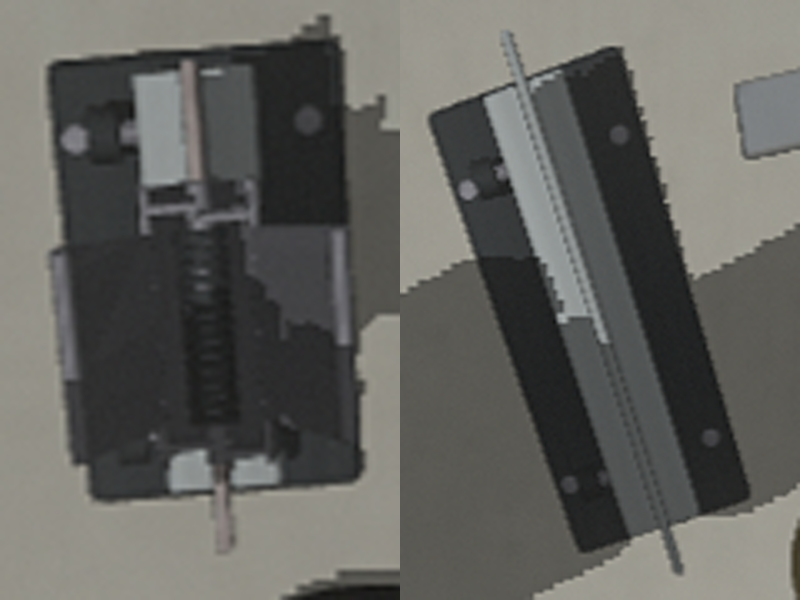

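View pics/crop2.png

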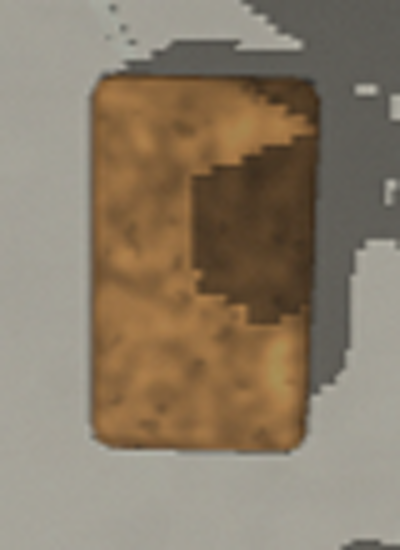

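Run:
```python
from h import *
c=load("ww");A=onz(c,(232.1,24.9),.115);B=onz(c,(283.4,186),.115)
def rep(n,A,B):
    d=A-B;print(n,"A",A.round(4),"B",B.round(4),"mid",((A+B)/2).round(4),"len",np.linalg.norm(d).round(4),"jaw yaw deg",np.degrees(np.arctan2(-d[0],d[1])).round(2))
rep("wide",A,B)
c=load("wn");rep("narrow",onz(c,(253,82.4),.115),onz(c,(260.2,179.6),.115))
g=lambda u,v:(u/5+215,v/5+70)
for n,p,q in [("L",(52,250),(75,465)),("R",(347,228),(362,478))]: rep(n,onz(c,g(*p),.157),onz(c,g(*q),.157))
rep("pin",onz(c,g(205,228),.124),onz(c,g(222,428),.124))
c=load("wb");im=cv2.imread("pics/wb.png")[80:205,215:300];h=cv2.cvtColor(im,cv2.COLOR_BGR2HSV)
m=((h[...,1]>90)&(h[...,0]<30)).astype(np.uint8);m=cv2.morphologyEx(m,cv2.MORPH_OPEN,np.ones((3,3)))
k=max(cv2.findContours(m,0,1)[0],key=cv2.contourArea)[:,0]+[215,80]
P=np.array([onz(c,u,.046)[:2] for u in k.astype(float)]);r=cv2.minAreaRect((P*1000).astype(np.float32));print("block",r)
s=cam("scene");d=cam("side")
# cross-check wide with side cam + scene
print(proj(s,(A+B)/2),proj(s,A),proj(s,B),proj(d,A),proj(d,B))
```

```text
wide A [0.4915 0.3034 0.115 ] B [0.5374 0.1636 0.115 ] mid [0.5144 0.2335 0.115 ] len 0.1471 jaw yaw deg 18.2
narrow A [ 0.5361 -0.2193  0.115 ] B [ 0.5428 -0.3072  0.115 ] mid [ 0.5395 -0.2633  0.115 ] len 0.0881 jaw yaw deg 4.33
L A [ 0.5153 -0.2497  0.157 ] B [ 0.5181 -0.2834  0.157 ] mid [ 0.5167 -0.2665  0.157 ] len 0.0338 jaw yaw deg 4.68
R A [ 0.5609 -0.2463  0.157 ] B [ 0.5644 -0.2854  0.157 ] mid [ 0.5627 -0.2659  0.157 ] len 0.0393 jaw yaw deg 5.0
pin A [ 0.5388 -0.2474  0.124 ] B [ 0.5419 -0.2826  0.124 ] mid [ 0.5404 -0.265   0.124 ] len 0.0354 jaw yaw deg 5.0
block ((457.7593078613281, -17.907432556152344), (78.07230377197266, 45.419410705566406), 88.76821899414062)
[197.16347419 147.70155046] [176.5591025  139.52611548] [218.71655992 156.25341769] [369.62562703 154.76399155] [327.58636378 181.21350678]
```

```bash
python3 - <<'E'
from h import *
q=down(np.radians(-1.2))
arm.move_ptp((.4578,-.0179,.16),q)
print(arm.current_contact_force().round(2))
arm.move_straight((.4578,-.0179,.084),vel=.1)
print(arm.current_tcp_pos().round(4),arm.current_contact_force().round(2))
arm.grab()
print(arm.current_gripper_width(),arm.current_tcp_pos().round(4),arm.current_contact_force().round(2))
np.save("g.npy",arm.current_tcp_pos())
arm.move_straight((.4578,-.0179,.26),vel=.15)
print(arm.current_gripper_width(),arm.current_tcp_pos().round(4),arm.current_contact_force().round(2),arm.current_clock())
snap("side","d2");snap("scene","s2")
E
python3 -c "
import cv2,numpy as np
f=lambda n,x,y,w,h,k:cv2.resize(cv2.imread(f'pics/{n}.png')[y:y+h,x:x+w],None,fx=k,fy=k,interpolation=cv2.INTER_CUBIC)
cv2.imwrite('pics/crop3.png',np.hstack([f('s2',170,120,130,150,3),f('d2',180,110,130,150,3)]))"
```

```text
[-0.03  0.31  1.23]Traceback (most recent call last):
  File "<stdin>", line 5, in <module>
cell.Unreachable: the arm cannot follow that straight line within its joint ranges
[ WARN:0@0.022] global loadsave.cpp:275 findDecoder imread_('pics/s2.png'): can't open/read file: check file path/integrity
Traceback (most recent call last):
TypeError: 'NoneType' object is not subscriptable
```

Run:
```python
from h import *
print(arm.current_joint_positions().round(3),arm.current_tcp_pos().round(4))
for yd in (-1.2,178.8):
  for z in (.16,.13,.11,.1,.084):
    j=arm.ik((.4578,-.0179,z),down(np.radians(yd))); print(yd,z,None if j is None else np.round(j,2))
L=np.array([-np.sin(np.radians(18.2)),np.cos(np.radians(18.2)),0])
for yd in (18.2,198.2):
  for k in (-.062,0,.062):
    p=np.array([.5144,.2335,.196])+k*L;j=arm.ik(p,down(np.radians(yd)));print(yd,k,None if j is None else np.round(j,2))
for p,yd in [((.5395,-.2645,.199),4.6),((.5395,-.2645,.199),184.6)]:
  j=arm.ik(p,down(np.radians(yd)));print(yd,None if j is None else np.round(j,2))
```

```text
[-0.056  0.538 -0.042  2.318  0.077  0.287 -0.185] [ 0.4582 -0.0175  0.1602]
-1.2 0.16 [-0.05  0.54 -0.04  2.32  0.08  0.28 -0.19]
-1.2 0.13 [-0.06  0.6  -0.03  2.34  0.08  0.21 -0.19]
-1.2 0.11 [-0.07  0.64 -0.02  2.35  0.09  0.15 -0.2 ]
-1.2 0.1 [-0.07  0.66 -0.02  2.35  0.09  0.13 -0.2 ]
-1.2 0.084 [ 0.05  0.7  -0.19  2.35  0.88  0.16 -0.99]
178.8 0.16 [ 0.54  0.69 -0.91  2.28  1.    0.64  1.98]
178.8 0.13 [ 0.48  0.73 -0.83  2.3   1.1   0.59  1.9 ]
178.8 0.11 [ 0.43  0.75 -0.76  2.31  1.16  0.54  1.84]
178.8 0.1 [ 0.41  0.76 -0.73  2.32  1.2   0.52  1.81]
178.8 0.084 [ 0.37  0.78 -0.66  2.33  1.26  0.47  1.75]
18.2 -0.062 [-0.35  0.55 -0.09  2.07  0.1   0.53 -0.2 ]
18.2 0 [-0.48  0.56 -0.07  2.06  0.07  0.53 -0.28]
18.2 0.062 [-0.6   0.56 -0.05  2.04  0.05  0.54 -0.36]
198.2 -0.062 [-0.97  0.73  0.89  2.1  -0.89  0.74 -2.32]
198.2 0 [-1.09  0.75  0.92  2.1  -0.9   0.76 -2.41]
198.2 0.062 [-1.21  0.77  0.94  2.08 -0.92  0.79 -2.5 ]
4.6 [ 0.5   0.59 -0.2   1.97  0.2   0.6   0.25]
184.6 [-0.15  0.74  0.83  2.01 -0.81  0.76 -1.88]
```

```bash
python3 - <<'E'
from h import *
q=down(np.radians(-1.2))
j=np.array(arm.ik((.4578,-.0179,.16),down(np.radians(178.8))));j[6]-=np.pi;arm.move_j(j)
print(arm.current_tcp_pos().round(4),arm.current_tool_rot().round(3),np.round(q,3),arm.current_contact_force().round(2))
arm.move_straight((.4578,-.0179,.084),q,vel=.1)
print(arm.current_tcp_pos().round(4),arm.current_contact_force().round(2))
arm.grab()
print(arm.current_gripper_width(),arm.current_tcp_pos().round(4),arm.current_contact_force().round(2))
np.save("g.npy",arm.current_tcp_pos())
arm.move_straight((.4578,-.0179,.26),vel=.15)
print(arm.current_gripper_width(),arm.current_tcp_pos().round(4),arm.current_contact_force().round(2),arm.current_clock())
snap("side","d2");snap("scene","s2")
E
python3 -c "
import cv2,numpy as np
f=lambda n,x,y,w,h,k:cv2.resize(cv2.imread(f'pics/{n}.png')[y:y+h,x:x+w],None,fx=k,fy=k,interpolation=cv2.INTER_CUBIC)
cv2.imwrite('pics/crop3.png',np.hstack([f('s2',170,120,130,150,3),f('d2',180,110,130,150,3)]))"
```

```text
[ 0.458  -0.0187  0.1607] [-0.495 -0.505 -0.494  0.506] [ 0.495  0.505  0.495 -0.505] [-0.09  0.   -0.23]
[ 0.4579 -0.0176  0.0843] [-0.22  0.36  0.79]
0.04667507285144608 [ 0.4579 -0.0181  0.0842] [0.95 0.07 1.52]
0.04693565925270289 [ 0.4574 -0.018   0.2593] [ 0.18  1.06 -0.92] 8.6333
```

View pics/crop3.png

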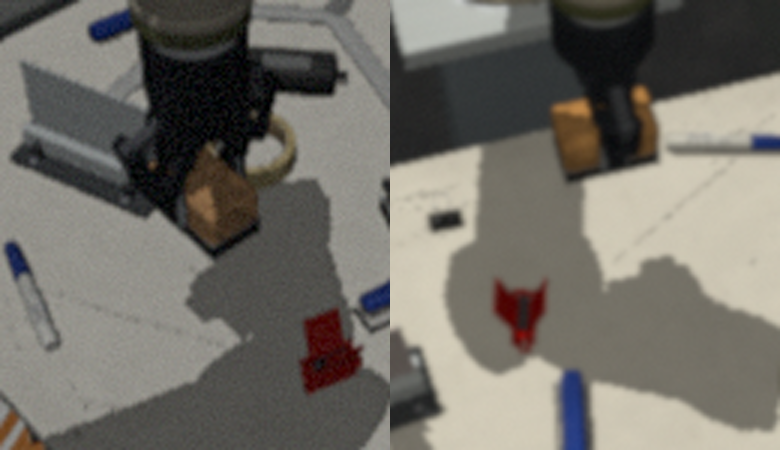

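```bash
cat >> h.py <<'E'
WM=np.array([.5144,.2335,0]);YW=np.radians(18.2);WL=np.array([-np.sin(YW),np.cos(YW),0])
E
python3 - <<'E'
from h import *
q=down(YW);P=lambda k,z:WM+k*WL+[0,0,z]
arm.move_ptp(P(.062,.26),q)
arm.move_straight(P(.062,.206),q,vel=.1)
arm.dwell(.3);f0=arm.current_contact_force();print(arm.current_tcp_pos().round(4),P(.062,.206).round(4),f0.round(2))
arm.move_straight(P(.062,.1985),q,vel=.02);arm.dwell(.2)
f=arm.current_contact_force();print(arm.current_tcp_pos().round(4),(f-f0).round(2))
arm.move_straight(P(.062,.1962),q,vel=.02);arm.dwell(.2)
f=arm.current_contact_force();print(arm.current_tcp_pos().round(4),(f-f0).round(2),arm.current_clock())
np.save("f0.npy",f0)
E
```

```text
[0.4952 0.2925 0.2064] [0.495  0.2924 0.206 ] [-0.68 -0.01 -1.31]
[0.4951 0.2924 0.1986] [-0.01 -0.82  3.79]
[0.4951 0.2924 0.1964] [ 0.06 -1.46  6.03] 12.1083
```

```bash
python3 - <<'E'
from h import *
q=down(YW);P=lambda k,z:WM+k*WL+[0,0,z]
f0=np.load("f0.npy")
arm.move_straight(P(-.062,.1962),q,vel=.05)
f=arm.current_contact_force();print(arm.current_tcp_pos().round(4),(f-f0).round(2));arm.dwell(.15)
f=arm.current_contact_force();print((f-f0).round(2),arm.current_gripper_width(),arm.current_clock())
snap("side","d3");snap("scene","s3")
E
python3 -c "
import cv2,numpy as np
f=lambda n,x,y,w,h,k:cv2.resize(cv2.imread(f'pics/{n}.png')[y:y+h,x:x+w],None,fx=k,fy=k,interpolation=cv2.INTER_CUBIC)
cv2.imwrite('pics/crop4.png',np.hstack([f('s3',150,90,120,120,3),f('d3',270,110,130,120,3)]))"
```

```text
[0.5337 0.1741 0.1961] [-0.62  3.77  5.43]
[-0.09  3.83  7.22] 0.04711901199990975 14.8917
```

View pics/crop4.png

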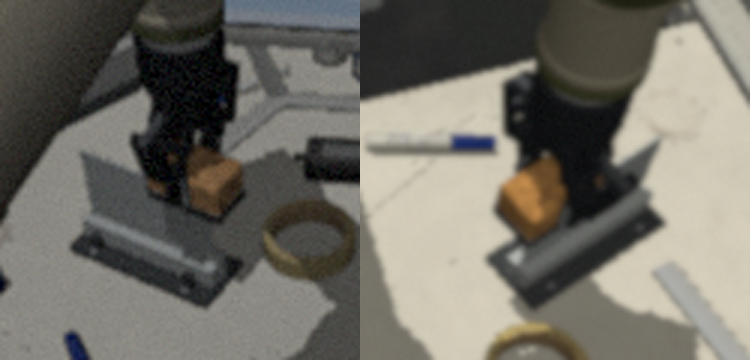

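```bash
python3 - <<'E'
from h import *
q=down(YW);P=lambda k,z:WM+k*WL+[0,0,z]
arm.move_straight(P(-.062,.26),q,vel=.15)
b=down(np.radians(-1.2));g=np.load("g.npy")
arm.move_ptp((g[0],g[1],.16),b); print(arm.current_joint_positions().round(2))
arm.move_straight((g[0],g[1],.10),b,vel=.15)
arm.dwell(.15);f0=arm.current_contact_force()
print(arm.move_straight((g[0],g[1],.084),b,vel=.03,f_stop=2.))
print(arm.current_tcp_pos().round(4),(arm.current_contact_force()-f0).round(2))
arm.gripper_open();print(arm.current_gripper_width())
arm.move_straight((g[0],g[1],.20),b,vel=.15);print(arm.current_clock())
snap("side","d4");snap("scene","s4")
E
python3 -c "
import cv2,numpy as np
f=lambda n,x,y,w,h,k:cv2.resize(cv2.imread(f'pics/{n}.png')[y:y+h,x:x+w],None,fx=k,fy=k,interpolation=cv2.INTER_CUBIC)
cv2.imwrite('pics/crop5.png',np.hstack([f('s4',170,150,130,120,3),f('d4',180,120,130,120,3)]))"
```

```text
[ 0.52  0.69 -0.9   2.28  0.99  0.63 -1.15]
True
[ 0.458  -0.0182  0.0834] [-0.23 -0.76  4.21]
0.08552612839113567
19.1333
```

View pics/crop5.png

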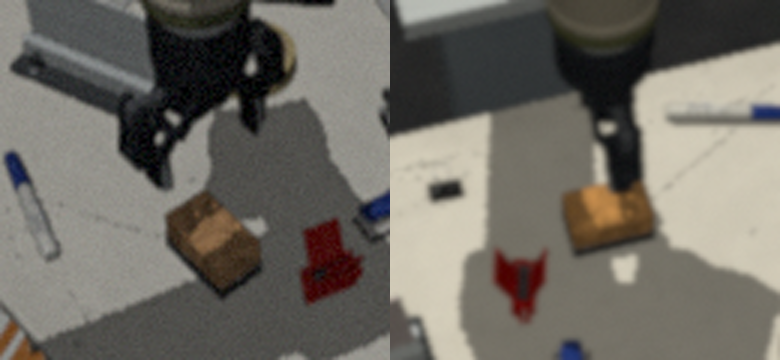

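```bash
python3 - <<'E'
from h import *
q=down(np.radians(4.5))
arm.move_ptp((.5397,-.2655,.28),q);arm.dwell(.1)
print(arm.current_joint_positions().round(2),arm.current_tcp_pos().round(4))
snap("wrist","wc");
arm.move_straight((.5397,-.2655,.199),q,vel=.12)
arm.dwell(.1);print(arm.current_tcp_pos().round(4),arm.current_contact_force().round(2),arm.current_clock())
snap("side","d5");snap("scene","s5");snap("wrist","wc2")
E
python3 -c "
import cv2,numpy as np
f=lambda n,x,y,w,h,k:cv2.resize(cv2.imread(f'pics/{n}.png')[y:y+h,x:x+w],None,fx=k,fy=k,interpolation=cv2.INTER_CUBIC)
cv2.imwrite('pics/crop6.png',np.hstack([f('s5',275,190,100,120,4),f('d5',120,170,95,120,4)]))"
```

```text
[ 1.03  0.69 -1.06  1.87  0.71  1.02 -0.26] [ 0.5397 -0.2635  0.2797]
[ 0.5402 -0.2655  0.1998] [ 0.55 -0.14  0.67] 21.3667
```

View pics/crop6.png

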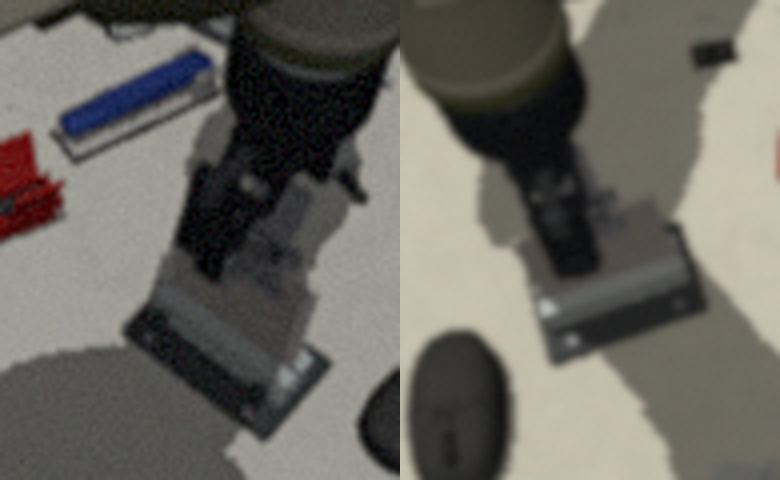

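View pics/wc2.png

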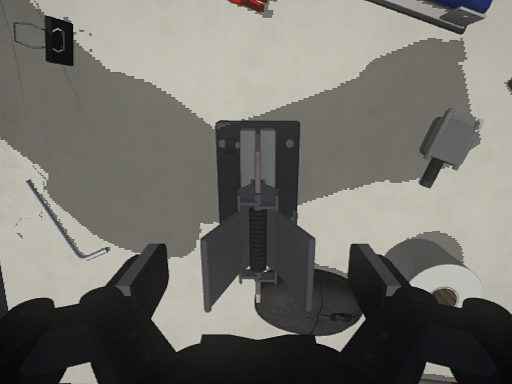

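```bash
python3 - <<'E'
from h import *
arm.grab()
print(arm.current_gripper_width(),arm.current_tcp_pos().round(4),arm.current_contact_force().round(2),arm.current_clock())
snap("scene","s6");snap("wrist","wc3")
E
python3 -c "
import cv2,numpy as np
f=lambda n,x,y,w,h,k:cv2.resize(cv2.imread(f'pics/{n}.png')[y:y+h,x:x+w],None,fx=k,fy=k,interpolation=cv2.INTER_CUBIC)
cv2.imwrite('pics/crop7.png',np.hstack([f('s6',275,190,100,120,4),f('wc3',180,100,160,192,2.5)]))"
```

```text
0.01674274123298195 [ 0.5391 -0.2655  0.2007] [-8.    0.73 20.77] 22.1583
```

View pics/crop7.png

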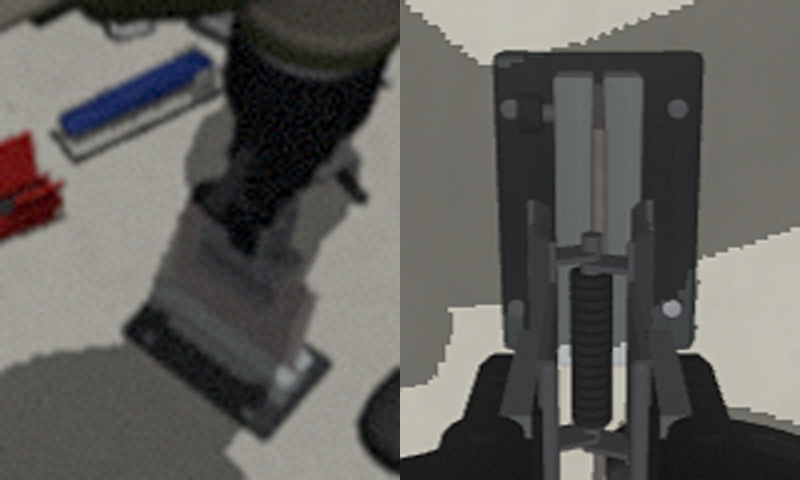

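```bash
python3 - <<'E'
from h import *
q=down(np.radians(4.5))
arm.move_straight((.5397,-.2655,.215),q,vel=.06);arm.dwell(.1)
print(arm.current_gripper_width(),arm.current_contact_force().round(2))
arm.move_straight((.5397,-.2655,.30),q,vel=.15)
arm.dwell(.2)
print(arm.current_gripper_width(),arm.current_tcp_pos().round(4),arm.current_contact_force().round(2),arm.current_clock())
snap("scene","s7");snap("side","d7");snap("wrist","wc4")
E
python3 -c "
import cv2,numpy as np
f=lambda n,x,y,w,h,k:cv2.resize(cv2.imread(f'pics/{n}.png')[y:y+h,x:x+w],None,fx=k,fy=k,interpolation=cv2.INTER_CUBIC)
cv2.imwrite('pics/crop8.png',np.hstack([f('s7',275,140,100,180,3),f('d7',110,120,95,180,3),f('wc4',200,150,120,234,540/234)]))"
```

```text
0.01660108770503994 [ 0.07  0.13 -1.49]
0.01679799699262528 [ 0.5393 -0.2655  0.299 ] [0.31 0.75 0.04] 23.6917
```

View pics/crop8.png

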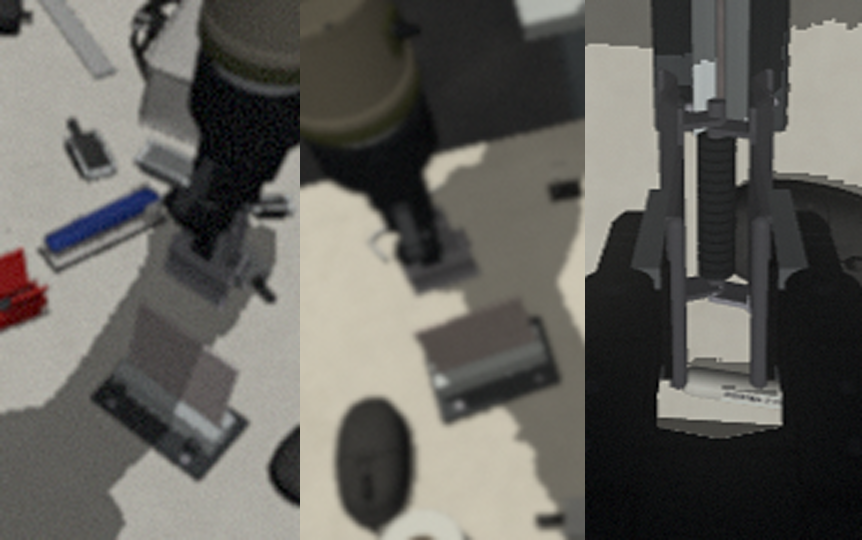

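Run:
```python
from h import *
from scipy.optimize import least_squares
m=arm.camera_model("wrist");K=m["K"];T=np.linalg.inv(np.array(m["tool_from_camera"]))
def pr(X): c=T[:3,:3]@np.array(X)+T[:3,3];p=K@c;return p[:2]/p[2]
g=lambda u,v:(( u-585)/2.308+200,v/2.308+150)
for n,a,b,L in [("pin",g(715,105),g(725,290),.05),("leverL",g(678,220),g(679,385),.034),("leverR",g(760,220),g(760,385),.034)]:
    f=lambda p:np.r_[pr((p[0],p[1],p[2]-L/2))-a,pr((p[0],p[3],p[2]+L/2))-b]
    r=least_squares(f,[.06,0,0,0]);print(n,(r.x*1000).round(1),r.cost)
c=load("wc4");z=np.load("pics/wc4.npz");p=z["p"];W=rot(z["q"])
s=cam("scene");d=cam("side")
for tx in (.075,.08,.085):
    X=p+W@np.array([tx+.029,0,0]); print(tx,proj(s,X).round(1),proj(d,X).round(1))
```

```text
pin [91.6 -1.6  3.   0.9] 0.0
leverL [42.4 -7.8  1.3 -8.2] 8.158715026157792e-26
leverR [42.4  6.5  1.3  7.1] 9.855081516745056e-26
0.075 [344.1 230.3] [155.7 209.2]
0.08 [343.7 231.7] [156.2 210.3]
0.085 [343.4 233.1] [156.8 211.3]
```

```bash
python3 - <<'E'
from h import *
z=np.load("pics/wc4.npz");p=z["p"];W=rot(z["q"]);s=cam("scene");d=cam("side")
for c,n,sg in [(s,"scene",-1),(d,"side",1)]:
  print(n,c[2].round(2))
  for tx in (.104,.109,.114,.119):
    print(tx,[proj(c,p+W@np.array([tx,sg*.0125,w])).round(1).tolist() for w in(-.025,0,.025)])
E
python3 -c "
import cv2,numpy as np
f=lambda n,x,y,w,h,k:cv2.resize(cv2.imread(f'pics/{n}.png')[y:y+h,x:x+w],None,fx=k,fy=k,interpolation=cv2.INTER_CUBIC)
cv2.imwrite('pics/crop9.png',np.hstack([f('s7',320,205,50,50,8),f('d7',130,185,50,50,8)]))"
```

```text
scene [ 0.08 -0.51  0.86]
0.104 [[330.8, 227.2], [340.6, 233.8], [350.7, 240.6]]
0.109 [[330.5, 228.6], [340.2, 235.2], [350.3, 242.0]]
0.114 [[330.1, 230.1], [339.9, 236.7], [349.9, 243.4]]
0.119 [[329.8, 231.5], [339.5, 238.0], [349.5, 244.8]]
side [ 0.99 -0.16  0.94]
0.104 [[167.9, 210.3], [157.0, 213.8], [146.1, 217.4]]
0.109 [[168.4, 211.3], [157.6, 214.9], [146.6, 218.5]]
0.114 [[168.8, 212.3], [158.1, 215.9], [147.2, 219.5]]
0.119 [[169.3, 213.3], [158.6, 216.9], [147.8, 220.5]]
```

View pics/crop9.png

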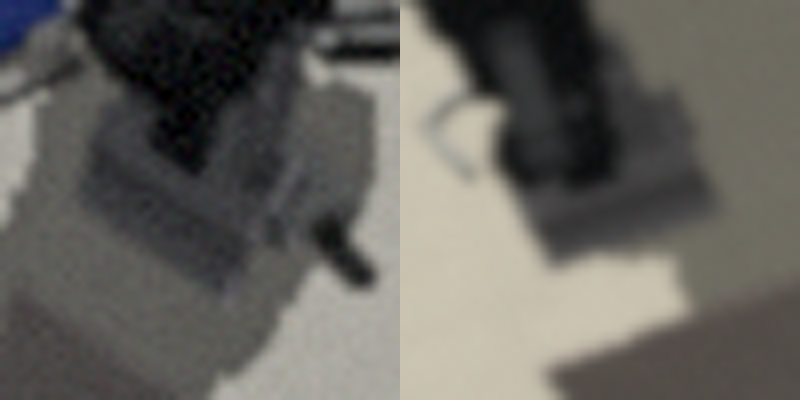

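```bash
python3 - <<'E'
from h import *
q=down(YW)
arm.move_ptp(WM+[0,0,.29],q);arm.dwell(.3)
print(arm.current_gripper_width(),arm.current_tcp_pos().round(4),arm.current_joint_positions().round(2),arm.current_clock())
snap("scene","s8");snap("side","d8");snap("wrist","w8")
E
python3 -c "
import cv2,numpy as np
f=lambda n,x,y,w,h,k:cv2.resize(cv2.imread(f'pics/{n}.png')[y:y+h,x:x+w],None,fx=k,fy=k,interpolation=cv2.INTER_CUBIC)
cv2.imwrite('pics/crop10.png',np.hstack([f('s8',160,100,80,100,5),f('d8',310,100,80,100,5)]))"
```

```text
0.016734590995502428 [0.5147 0.233  0.29  ] [ 0.19  0.65 -1.1   1.94  0.69  0.99 -0.92] 25.9583
```

View pics/crop10.png

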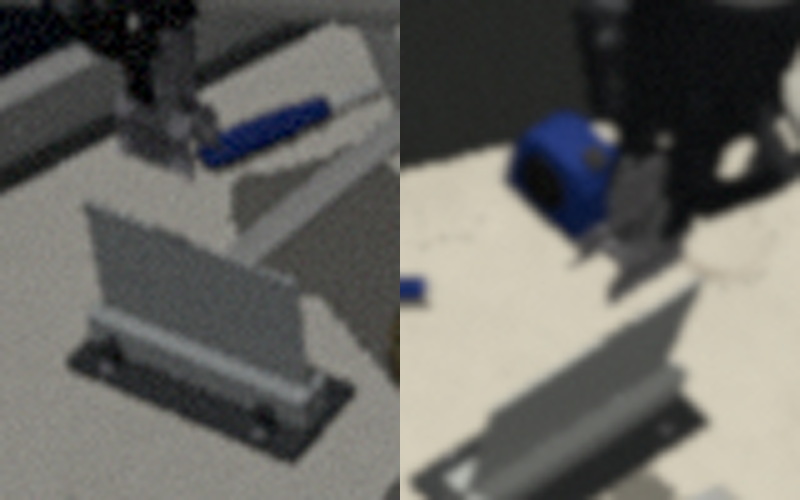

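View pics/w8.png

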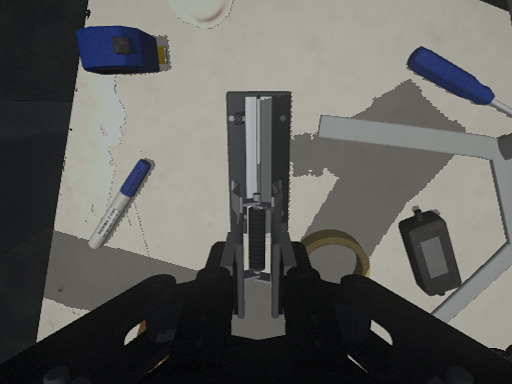

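Run:
```python
from h import *
s=cam("scene");d=cam("side")
A=tri([(s,(177,141)),(d,(369,157))]);B=tri([(s,(220.4,157)),(d,(328,182.4))])
print(A.round(4),B.round(4),((A+B)/2).round(4),np.linalg.norm(A-B),np.degrees(np.arctan2(B[0]-A[0],A[1]-B[1])))
a=[onz(c,u,.115) for c,u in((s,(177,141)),(s,(220.4,157)),(d,(369,157)),(d,(328,182.4)))];print(np.round(a,4), np.round((a[0]+a[1])/2,4),np.round((a[2]+a[3])/2,4))
im=cv2.imread("pics/w8.png");cv2.imwrite("pics/crop11.png",cv2.resize(im[85:325,220:300],None,fx=2.5,fy=2.5,interpolation=cv2.INTER_CUBIC))
im=cv2.imread("pics/w8.png");cv2.imwrite("pics/crop12.png",cv2.resize(im[85:205,220:300],None,fx=5,fy=5,interpolation=cv2.INTER_CUBIC))
```

```text
[0.4927 0.3037 0.1077] [0.5406 0.1627 0.1122] [0.5167 0.2332 0.1099] 0.14895048047439285 18.763439557984654
[[0.4887 0.297  0.115 ]
 [0.5389 0.1581 0.115 ]
 [0.4977 0.2986 0.115 ]
 [0.5411 0.1633 0.115 ]] [0.5138 0.2275 0.115 ] [0.5194 0.2309 0.115 ]
```

View pics/crop12.png

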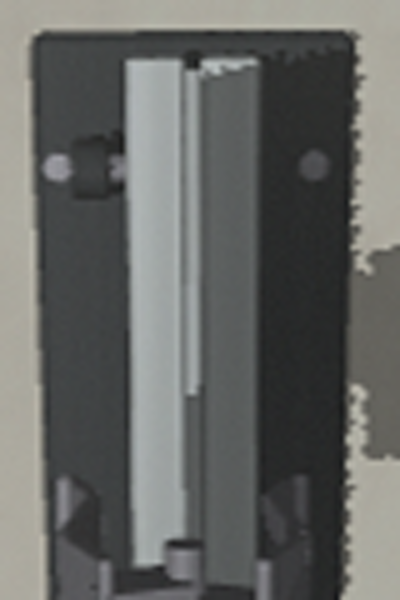

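View pics/crop11.png

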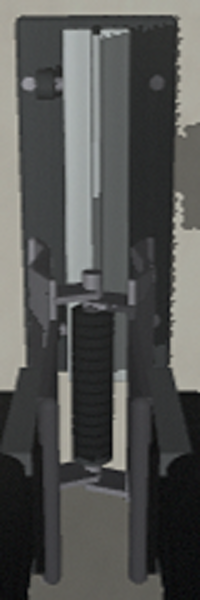

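Run:
```python
from h import *
c=load("w8");A=onz(c,(258.6,97),.115);print(A,(A-WM)@WL,(A-WM)@[WL[1],-WL[0],0])
N=np.array([WL[1],-WL[0],0]);t=WM+.0013*N
q=down(YW)
f0=arm.current_contact_force()
print(arm.move_straight(t+[0,0,.235],q,vel=.08,f_stop=4));arm.dwell(.1)
print(arm.move_straight(t+[0,0,.211],q,vel=.03,f_stop=4));arm.dwell(.2)
print(arm.current_gripper_width(),arm.current_tcp_pos().round(4),t,(arm.current_contact_force()-f0).round(2),arm.current_clock())
snap("scene","s9");snap("side","d9");snap("wrist","w9")
f=lambda n,x,y,w,h,k:cv2.resize(cv2.imread(f'pics/{n}.png')[y:y+h,x:x+w],None,fx=k,fy=k,interpolation=cv2.INTER_CUBIC)
cv2.imwrite('pics/crop13.png',np.hstack([f('s9',165,105,70,100,5),f('d9',310,120,80,100,5)]))
cv2.imwrite('pics/crop14.png',f('w9',195,100,130,190,3))
```

```text
[0.4904515  0.30543754 0.115     ] 0.07581860107836742 -0.00028179719121195233
False
False
0.01701718794962868 [0.5157 0.234  0.2112] [0.51563496 0.23390604 0.        ] [-0.8   0.51  1.06] 28.2
```

View pics/crop13.png

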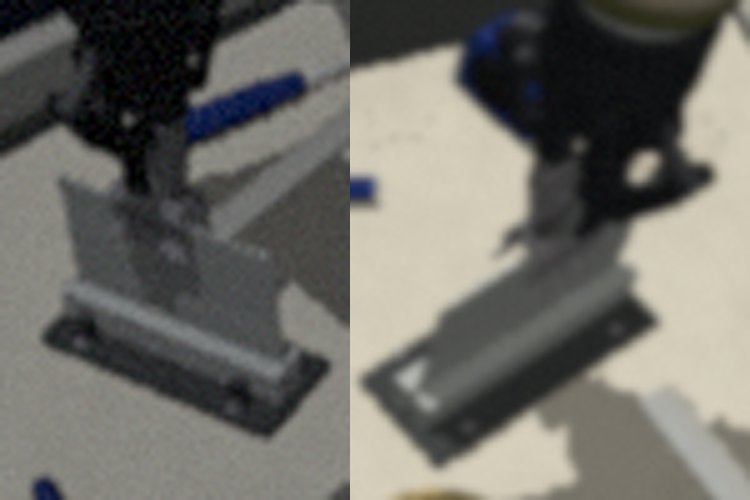

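View pics/crop14.png

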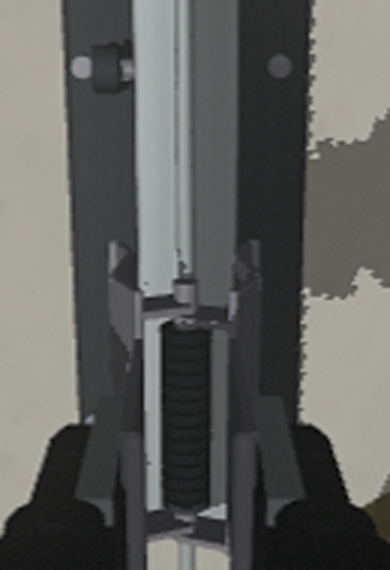

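Run:
```python
from h import *
z=np.load("pics/w9.npz");p=z["p"];W=rot(z["q"]);s=cam("scene");d=cam("side")
for c,n,sg in [(s,"scene",-1),(d,"side",1)]:
  x0,y0=(165,115) if n=="scene" else (325,125)
  for tx in (.081,.110):
    print(n,tx,[((proj(c,p+W@np.array([tx,sg*(.0125 if tx>.1 else 0),w]))-[x0,y0])*8).round(0).tolist() for w in(-.025,0,.025)])
f=lambda n,x,y,w,h,k:cv2.resize(cv2.imread(f'pics/{n}.png')[y:y+h,x:x+w],None,fx=k,fy=k,interpolation=cv2.INTER_CUBIC)
a=np.hstack([f('s9',165,115,50,60,8),f('d9',325,125,50,60,8)])
cv2.imwrite('pics/crop15.png',np.clip(a.astype(float)*1.8,0,255).astype(np.uint8))
```

```text
scene 0.081 [[197.0, 205.0], [254.0, 227.0], [313.0, 250.0]]
scene 0.11 [[187.0, 286.0], [244.0, 309.0], [301.0, 332.0]]
side 0.081 [[262.0, 282.0], [205.0, 318.0], [146.0, 355.0]]
side 0.11 [[268.0, 358.0], [212.0, 394.0], [154.0, 430.0]]
```

View pics/crop15.png

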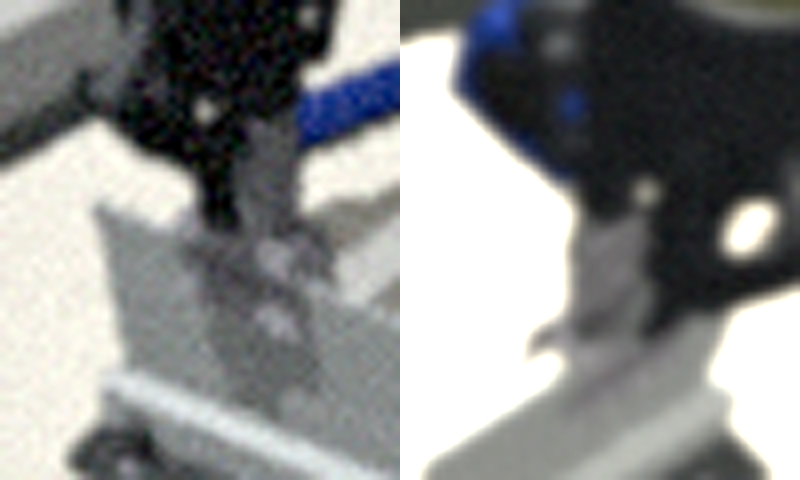

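View pics/d9.png

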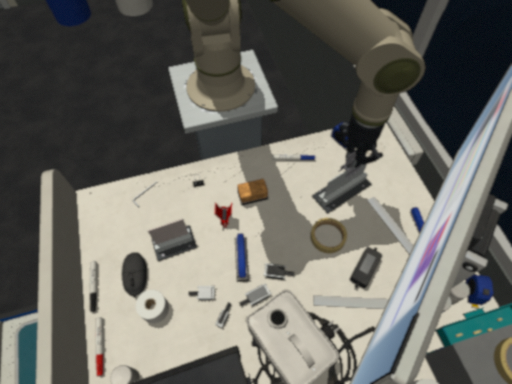

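Run:
```python
from h import *
arm.dwell(.2);print(arm.current_gripper_width(),arm.current_contact_force().round(2),arm.current_torque().round(2),arm.current_tcp_pos().round(4),arm.current_clock())
```

```text
0.016721282235139807 [-0.59 -0.87 -0.41] [ 0.03 -0.09 -0.01] [0.5156 0.2339 0.211 ] 28.55
```

The block is standing at (252,190), the narrow panel is bare at (172,238), the clip is astride the wide panel at (350,175), and the bystanders look unmoved. There is no contact force beyond sensor noise, so I'm handing in.

```bash
python3 -c "
from cell import arm
print(arm.finish_job())"
```

```text
the job is handed in; nothing more can be done
None
```

I dressed the wide panel's edge and took the steel clip off the narrow panel. I handed in at about 28.6 s with the clip held wide open astride the middle of the dressed edge.

- **Rubbing:** I pressed the block on at about 6 N, which is roughly 3 mm of sole, and rubbed in one stroke from the left end to the right. The block's middle travelled ±62 mm about the panel's middle. The force read 5.4 to 7.2 N at the right end; I did not log it during the stroke. The block then went back to its own spot on its sole, and the pictures show it standing.
- **Clip:** The finger opening read 16.7 to 17.0 mm from the pinch to the hand-in, so the clip was fully open (17 mm). While pinching it on the narrow panel, the tool felt a brief 21 N push, which was gone once the clip was lifted.
- **Final pose:**
  - In the last wrist picture the pin, the lips and the edge line up to about 1 mm, and the clip looks square to the edge.
  - The jaws should hang about 14 mm below the edge, give or take 3 mm. That figure comes from the tool height and the clip's place in the grip, not from a direct measurement.
  - Force on the tool was at noise level, about 1 N.
- **Disagreements:**
  - The wrist camera measured both panels' lengths 2% short.
  - The fixed cameras and the wrist camera differed by 2 to 4 mm on where the clip sits along the edge.
  - One estimate of the pin's depth, 92 mm, did not fit the others (79 to 81 mm), so I dropped it.
- **Bystanders:** They look unmoved in the last side picture. The red clip was not touched.

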